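Changeover on the carving clamp

TASK

Change the work on the carving clamp: keep its red thumb release pressed down while you slide the movable jaw all the way back to its end stop, then lift out the finished marionette boot and stand it upright in the work tray with its mate. Take the bench scraper and sweep every offcut off the clamp board into the chip tray along its front edge (do not touch offcuts on the board with the fingers), and put the scraper back upright in its holder. Once boot and offcuts are away, lay the fresh blank flat and lengthwise between the jaws, in the middle of their width, press the release again and slide the jaw up until the blank sits snug between both jaws, let the release spring up, and leave the mate and the other bench things where they are.

Things in the scene. Friction and masses are not known exactly. Their poses are not given: they have to be found in the camera images.
- board: Carving clamp fixed on the bench: brown wooden board 240 (its x) x 320 (its y) x 36 mm thick, top at z = 36 mm; origin at the centre of its underside, x away from the robot at yaw 0. It carries a chip tray along its front edge (x = -120 mm), a fixed jaw and, on an aluminium track flush in its top along y at x = 65 mm, a movable jaw. Its edges are open
- fixed_face (a point): Foot of the blue fixed jaw's clamping face, middle of its width: board (65, 125, 36) mm. The jaw is 60 (x) x 25 (y) x 40 mm high on the board top, at board x 35 to 95, y 125 to 150 mm; its face looks to board -y
- chip_tray (a point): Centre of the floor of the grey chip tray: board (-172, 0, 4) mm. Inside it spans board x -222 to -120, y -156 to 156 mm; floor 4 mm and walls 30 mm above the bench, the board itself is its back wall
- jaw (a joint): Movable blue jaw, 60 (x) x 56 (y) x 40 mm high. 0 = 40 mm gap to the fixed jaw, grows as it opens (towards board -y) to 0.150 m at the end stop; gap = 40 mm + value. A friction brake locks it anywhere (holds over 30 N) unless the release is down; then it slides with about 2 N; it locks again where it is when the release comes up
- jaw_face (a point): Foot of the movable jaw's clamping face (36 mm above the bench, middle of its width); the jaw's middle lies 28 mm further to board -y
- release (a joint): Red thumb release on top of the movable jaw: 0 = up (jaw locked), grows as it is pressed down, travel 6 mm; needs about 5 N to begin and 7 N at full travel, springs back; the jaw is free from about 1.5 mm
- release_top (a point): Centre of the release's top face, 50 mm above the board top when up: red pad 30 (x) x 34 (y) mm, 10 mm proud of the jaw's top, between two blue upright cheeks 44 mm apart along y and 4 mm higher than the pad, against which a fingertip can push the jaw along
- boot: Finished wooden marionette boot, at first between the jaws, toe to the movable jaw: sole 38 (its x) x 60 (its y) x 18 mm, ankle 34 (x) x 28 (y) mm standing at y 0 to 28 mm up to 46 mm, round instep at y -29 to -1 mm up to 30 mm; origin at the centre of its underside, toe to -y; 60 g
- work_tray: Low dark wooden tray for finished work with blue lining, fixed, 120 (x) x 170 (y) x 22 mm, walls 5 mm, inner floor 5 mm above the bench; origin at the centre of its underside. The mate stands in its -y half, the +y half is free
- mate: The boot's mate, like the boot, standing in the -y half of the work tray; it stays there
- holder: Oak scraper holder, fixed: block 70 (x) x 84 (y) x 50 mm with a slot along y, open at both ends, 7 mm wide, 6 mm above the bench at its floor, flaring from 36 mm up to 20 mm wide at the top; origin at the centre of its underside
- scraper: Bench scraper, at first upright in the holder: steel blade 5 (its x) x 100 (its y) mm, dark wooden handle 24 (x) x 100 (y) mm from 72 to 100 mm above the blade's edge; origin at the middle of the blade's lower edge, z up towards the handle; 160 g
- blank: Fresh pale basswood blank 44 (x) x 100 (its y) x 44 mm, lying on the bench beyond the holder; origin at the centre of its underside; 90 g
- blank_center (a point): Centre of the blank
- offcut1: Loose pale wood offcut about 30 x 22 x 18 mm, stepped on top, origin at the centre of its underside, 14 g, at first on the front part of the board; may be absent
- offcut2: Loose pale wood offcut about 24 x 24 x 20 mm, stepped on top, origin at the centre of its underside, 14 g, at first on the front part of the board; may be absent
- offcut3: Loose pale wood offcut about 30 x 20 x 17 mm, stepped on top, origin at the centre of its underside, 14 g, at first on the front part of the board; may be absent
- offcut4: Loose pale wood offcut about 26 x 18 x 22 mm, stepped on top, origin at the centre of its underside, 14 g, at first on the front part of the board; may be absent
- offcut5: Loose pale wood offcut about 22 x 22 x 23 mm, stepped on top, origin at the centre of its underside, 14 g, at first on the front part of the board; may be absent
- jar1: Paint jar with green cap, 36 mm across, 55 mm high, upright on the bench; origin at its underside; stays put
- jar2: Paint jar with orange cap, 36 mm across, 55 mm high, upright on the bench; origin at its underside; stays put
- glue: Yellow glue bottle, 52 mm across, 150 mm high; stays put
- chisel: Carving chisel lying behind the board, about 220 mm long; stays put
- mallet: Round carver's mallet standing on its head behind the board, 82 mm across, 195 mm high; stays put
Not all that is in view belongs to the job. There is more than one size of the scraper; the one meant has the size given above.

How it is judged:
By the outcome, as a careful person would: the job done as asked, in the order asked, and still so for the second after the job is handed in, with the robot touching nothing.
Of offcut1, offcut2, offcut3, offcut4, offcut5 only 3 to 5 are there at a start; the rules pass over those that are not, and their reading is None.
At some moment in a run one of blank, offcut1, offcut2, offcut3, offcut4, offcut5 may be knocked a few centimetres aside while the robot is not near it.
It also fails if it takes over 192 s, if anything falls off the work surface, if the arm or the gripper's body presses on something with over 40 N, if the wrist force passes 120 N, or if a joint passes its speed limit or range.

ROBOT

A 6-joint arm with a two-finger parallel gripper is mounted at the origin on the work surface. World frame = base frame: x ahead of the robot, y to its left, z up, the work surface at z = 0. Lengths are in m, angles in rad, forces in N, time in s.
With the tool pointing down it reaches from about 0.35 to 0.875 m from the base axis. Payload 4.2 kg.
Tool frame: the origin (TCP) lies at the very end of the fingers, on their centre line; the grasp point (between the pads) lies 19 mm behind it (manip.hold_point_z is the distance from the TCP to the grasp point, in m); z points along the fingers, y is the line along which they close (so a half turn about z gives the same grasp; the last joint's range is limited). The gripper opens to 87 mm and grips with 3 to 60 N. Pads are 19 mm wide; open, the fingers measure 117 mm over their backs; the gripper's body (75 mm by 190 mm) begins 51 mm behind the grasp point.
Start: joints at [-0.908, 0.385, 0.008, 0, -1.194, -0.259], TCP at [0.246, -0.575, 0.187] pointing down, gripper open.
Joint ranges: [-3.14, 3.14], [-1.21, 2.06], [-1.07, 1.41], [-3.16, 2.05], [-2.99, -0.16], [-3.1, 3.1]. Speed limits (rad/s): [2.79, 2.79, 3.14, 3.14, 3.14, 3.14].

INTERFACE

Orientations are given as a rotation vector (axis times angle).
In Python, from station import manip, jaws, planner, eyes, models gives the robot as it stands. The module is installed in compiled form; this text tells all that it offers. Calls block until the motion is done:
- manip.move_pose(position, orientation): joint-space move of the TCP to a pose.
- manip.move_l(position, orientation=None, rate=0.15, force_limit=None): straight line of the TCP; orientation=None keeps the orientation; rate is the mean speed in m/s. With force_limit (N) it stops when the force on the tool has changed by that much, and returns True; else False.
- manip.move_joints(angles): joint-space move.
- jaws.open_gripper() and jaws.gripper_close(grasp_force=None): open the fingers fully, or close them until they stop; grasp_force is the grip in N (None keeps the last).
- manip.wait(seconds).
- planner.inverse_kinematics(position, orientation): joint angles nearest the present ones, or None.
- eyes.camera(name): name is "scene" or "top"; returns the picture (400x640x3 uint8, blue, green, red); there is no depth.
- eyes.camera_params(name): a dict with "camera_matrix" (3x3 intrinsics, pixels), "eye" and "rotation" of the camera in the world. Camera axes: x right, y up, looking along -z (the intrinsics and any distortion apply to the point x, -y, -z); pixel columns grow to the right and rows downward; lengths in m; the calibration is good to about 2 mm. A picture is of the moment at which its call begins. camera_params takes no time and is no camera call.
A pose or a line that the arm cannot do raises manip.MotionError and nothing moves.
- manip.hand_in(): hands the job in; it is judged then, once.
Trained networks look in the newest picture that a camera, given by its name, has taken for a name from the list of things; names that differ only in an ending like _2 or _b are one class to them, and where a whole thing is asked for, a point or a joint stands for the part that bears it (a point fixed in the world has none). Each returns a list of dicts, best first, with "p" (0 to 1); they miss things now and then, are a little off and sometimes report something else, mostly with a low value. They report only what shows in the picture. A call takes as long as a camera call. They do not tell look-alikes from the thing itself.
- models.outline_of(camera, label): "pixels" (400x640 bool, what is visible of it) and "position" ([row, column] in pixels, amid what is visible of it).
- models.landmark_of(camera, label): "position" ([row, column] in pixels: a listed point, or the origin of a listed thing).
Readings, each from a call of its own:
- manip.read_clock(): time.
- manip.read_joints(): joint angles.
- manip.read_joint_velocities(): joint speeds.
- manip.read_joint_efforts(): joint torques, N m.
- manip.read_tcp_pos(): TCP position.
- manip.read_eef_rot(): TCP orientation.
- manip.read_contact_force(): force on the tool from outside, world axes, zero at the start.
- manip.read_torque(): the same for the moment, N m.
- manip.read_gripper_width(): finger opening in m.
- manip.read_grasp_force(): force on a finger pad.
Only numpy, scipy, OpenCV 4.12 (cv2) and the standard library are available. Lean on these libraries where they do the work, as an engineer would, in place of code of your own. Each camera call takes 0.05 s, during which the arm holds its last target. There are 200 camera calls.

## Working session

There is one attempt and no reset: what is moved stays moved. The work goes in short steps, each a Python script; the robot and the scene stay as the last script left them, time stands still between calls to the robot, and variables do not carry over. Pictures are saved under pics/ and viewed, at most 14 in all, crops included, and the job is handed in when it is done.

```bash
mkdir -p pics
python3 - <<'E'
from station import manip, jaws, planner, eyes, models
import cv2
for c in("scene","top"):
    cv2.imwrite(f"pics/{c}0.png",eyes.camera(c)); p=eyes.camera_params(c); print(c,p)
print(manip.read_clock(),manip.read_eef_rot(),manip.hold_point_z)
E
```

```text
scene {'camera_matrix': array([[383.1686142 ,   0.        , 318.41376687],
       [  0.        , 383.1686142 , 199.99293469],
       [  0.        ,   0.        ,   1.        ]]), 'eye': array([ 1.20499572, -0.01983167,  0.72146746]), 'rotation': array([0.63185396, 0.61102605, 1.50364798])}
top {'camera_matrix': array([[406.63295327,   0.        , 325.30937577],
       [  0.        , 406.63295327, 203.26141248],
       [  0.        ,   0.        ,   1.        ]]), 'eye': array([ 0.37814244, -0.01427277,  1.16527586]), 'rotation': array([ 0.11520132, -0.11225513, -1.5980687 ])}
0.1 [ 6.29686068e-01 -3.07732308e+00 -3.01579929e-03] 0.0187
```

View pics/scene0.png

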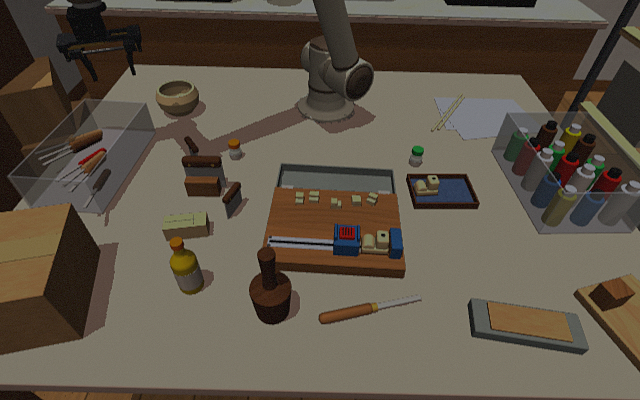

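View pics/top0.png

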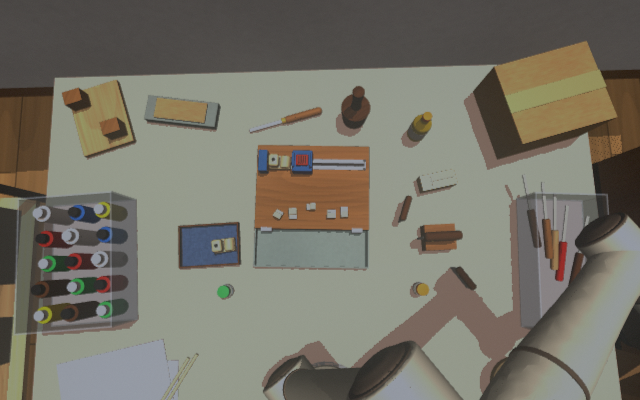

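Both views show the board with 5 offcuts, the jaw at about top (302,160), boot at (279,161), tray at (210,245), holder and scraper at (440,237), and blank at (437,180). Two small look-alike scrapers stand at (405,208) and (465,278). Next I measure.

```bash
cat > h.py <<'E'
import numpy as np, cv2
from scipy.optimize import minimize
from scipy.spatial.transform import Rotation as R
from station import manip, jaws, planner, eyes, models
P={c:eyes.camera_params(c) for c in("scene","top")}
M={c:R.from_rotvec(P[c]["rotation"]).as_matrix() for c in P}
def proj(c,X):
    q=(np.atleast_2d(X)-P[c]["eye"])@M[c]*[1,-1,-1]; q=q@P[c]["camera_matrix"].T
    return q[:,:2]/q[:,2:]           # col,row
def ray(c,rc):
    v=np.linalg.inv(P[c]["camera_matrix"])@[rc[1],rc[0],1]; v=M[c]@(v*[1,-1,-1]); return P[c]["eye"],v/np.linalg.norm(v)
def onz(c,rc,z):
    e,v=ray(c,rc); return e+v*(z-e[2])/v[2]
def tri(a,b):
    A=[];y=[]
    for c,rc in(("scene",a),("top",b)):
        e,v=ray(c,rc); Q=np.eye(3)-np.outer(v,v); A.append(Q);y.append(Q@e)
    A=np.vstack(A);y=np.hstack(y);X=np.linalg.lstsq(A,y,rcond=None)[0]
    return X,np.linalg.norm(A@X-y)
def box(x0,x1,y0,y1,z0,z1): return np.array([[x,y,z] for x in(x0,x1) for y in(y0,y1) for z in(z0,z1)])/1000
def Rz(a): return R.from_euler("z",a).as_matrix()
def fit(masks,boxes,g,z=0,free=3):
    """masks {cam:bool}; boxes union of convex; g=(x,y,yaw[,z])"""
    def cost(p):
        s=0
        for c,m in masks.items():
            im=np.zeros((1600,2560),np.uint8)
            for b in boxes:
                w=b@Rz(p[2]).T+[p[0],p[1],p[3] if len(p)>3 else z]
                cv2.fillConvexPoly(im,cv2.convexHull(((proj(c,w)+.5)*4-.5).round().astype(np.int32)),1)
            a=cv2.resize(im.astype(np.float32),(640,400),interpolation=cv2.INTER_AREA); s+=1-np.minimum(a,m).sum()/np.maximum(a,m).sum()
        return s/len(masks)
    best=None
    g=np.array(g,float); n=len(g)
    for dy in(0,.25,-.25):
        st=g+np.array([0,0,dy,0][:n]); S=np.vstack([st]+[st+np.eye(n)[i]*[.012,.012,.15,.01][i] for i in range(n)])
        r=minimize(cost,st,method="Nelder-Mead",options=dict(initial_simplex=S,xatol=2e-4,fatol=1e-4,maxiter=150))
        if best is None or r.fun<best.fun: best=r
    return best.x,best.fun
def down(yaw): # tool down, tool y (closing) axis along world angle yaw
    y=np.array([np.cos(yaw),np.sin(yaw),0]); z=np.array([0,0,-1.]); return R.from_matrix(np.c_[np.cross(y,z),y,z]).as_rotvec()
E
python3 - <<'E'
from h import *
import pickle
D={}
eyes.camera("scene");eyes.camera("top")
for n in"fixed_face chip_tray jaw_face release_top boot mate work_tray holder scraper blank blank_center offcut1 jar1 jar2".split():
    for c in P: D[c,n]=models.landmark_of(c,n)
    s,t=D["scene",n],D["top",n]
    for a in s[:6] if n=="offcut1" else s[:2]:
        for b in t[:6] if n=="offcut1" else t[:2]:
            X,e=tri(a["position"],b["position"])
            if e<.02:print(n,round(a["p"],2),round(b["p"],2),X.round(4),"err",round(e,4),np.round(a["position"]),np.round(b["position"]))
for n in"board boot mate work_tray holder scraper blank offcut1".split():
    for c in P:
        D[c,n,"o"]=o=models.outline_of(c,n); print(c,n,[(round(d["p"],2),np.round(d["position"]).tolist(),int(d["pixels"].sum())) for d in o[:6]])
pickle.dump(D,open("d.pkl","wb")); print(manip.read_clock())
E
```

```text
fixed_face 0.78 0.68 [0.6623 0.1408 0.0358] err 0.01 [249. 384.] [163. 267.]
chip_tray 0.7 0.96 [0.4229 0.0331 0.0119] err 0.0037 [185. 336.] [247. 309.]
chip_tray 0.53 0.56 [0.637  0.0823 0.1528] err 0.0159 [204. 371.] [162. 290.]
jaw_face 0.64 0.65 [0.6612 0.0781 0.0444] err 0.0074 [246. 357.] [162. 289.]
release_top 0.57 0.51 [0.6641 0.0514 0.093 ] err 0.0026 [232. 350.] [156. 300.]
boot 0.86 0.69 [0.6661 0.1054 0.0541] err 0.0027 [245. 373.] [160. 282.]
mate 0.84 0.56 [0.4428 0.275  0.0151] err 0.0062 [191. 424.] [242. 222.]
work_tray 0.57 0.83 [ 0.4347  0.3192 -0.001 ] err 0.0017 [194. 440.] [246. 209.]
holder 0.7 0.88 [ 0.4345 -0.3247  0.0121] err 0.0003 [184. 206.] [239. 436.]
scraper 0.79 0.8 [ 0.4417 -0.3112  0.0167] err 0.0075 [185. 212.] [236. 434.]
blank 0.89 0.89 [ 0.5964 -0.3383  0.0064] err 0.0007 [230. 186.] [183. 437.]
blank_center 0.6 0.63 [ 0.5968 -0.3263  0.0331] err 0.0 [223. 188.] [181. 435.]
offcut1 0.68 0.52 [ 0.5093 -0.0292  0.0326] err 0.0034 [201. 313.] [215. 330.]
offcut1 0.63 0.47 [ 0.5203 -0.0608  0.0473] err 0.0011 [199. 301.] [210. 342.]
offcut1 0.61 0
[... 911 characters left out ...]
top holder [(0.79, [244.0, 438.0], 592), (0.7, [160.0, 279.0], 307)]
scene scraper [(0.83, [200.0, 233.0], 488), (0.77, [167.0, 202.0], 831), (0.73, [147.0, 192.0], 155)]
top scraper [(0.89, [235.0, 440.0], 306), (0.73, [280.0, 466.0], 237), (0.71, [205.0, 316.0], 13153), (0.53, [210.0, 408.0], 182), (0.25, [211.0, 281.0], 73)]
scene blank [(0.69, [222.0, 186.0], 1154)]
top blank [(0.86, [182.0, 442.0], 618)]
scene offcut1 [(0.62, [198.0, 371.0], 95), (0.6, [200.0, 335.0], 107), (0.47, [197.0, 314.0], 109), (0.42, [195.0, 298.0], 77)]
top offcut1 [(0.46, [209.0, 315.0], 13300), (0.44, [212.0, 343.0], 65), (0.42, [213.0, 292.0], 93), (0.39, [213.0, 333.0], 71), (0.39, [214.0, 280.0], 65)]
2.4
```

Run:
```python
from h import *
import pickle
D=pickle.load(open("d.pkl","rb"))
o=lambda c,n,i=0:D[c,n,"o"][i]["pixels"].astype(np.float32)
B=[box(-120,120,-160,160,0,36),box(-226,-120,-160,160,0,30),box(35,95,125,150,36,76)]
def show(n,r): print(n,np.round(r[0],4),"cost",round(r[1],3))
bm={c:o(c,"board") for c in P}
show("board",fit(bm,B,(.597,.03,-.02)))
for c in P: show("board "+c,fit({c:bm[c]},B,(.597,.03,-.02)))
bb=[box(-22,22,-50,50,0,44)]
show("blank",fit({c:o(c,"blank") for c in P},bb,(.597,-.33,0.2)))
show("blank",fit({c:o(c,"blank") for c in P},bb,(.597,-.33,0.2,0)))
show("tray",fit({"top":o("top","work_tray")},[box(-60,60,-85,85,0,22)],(.435,.3,0)))
hb=[box(-35,35,-42,42,0,50),box(-2.5,2.5,-50,50,6,80),box(-12,12,-50,50,78,106)]
hm={"top":np.maximum(o("top","holder"),o("top","scraper")),"scene":np.maximum(o("scene","holder"),o("scene","scraper",1))}
show("holder",fit(hm,hb,(.435,-.32,0)))
for c in hm: show("holder "+c,fit({c:hm[c]},hb,(.435,-.32,0)))
show("handle top",fit({"top":o("top","scraper")},hb[2:],(.435,-.32,0)))
bt=[box(-19,19,-30,30,0,18),box(-17,17,0,28,0,46),box(-19,19,-29,-1,0,30)]
show("boot",fit({c:o(c,"boot") for c in P},bt,(.662,.105,0),z=.036))
show("mate",fit({c:o(c,"mate") for c in P},bt,(.44,.275,0),z=.005))
# overlay of both cameras, enlarged
im=[cv2.resize(eyes.camera("top")[140:280,170:490],(800,350),interpolation=2),cv2.resize(eyes.camera("scene")[140:290,160:490],(800,250*1),interpolation=2)]
cv2.imwrite("pics/ov1.png",np.vstack(im))
```

```text
board [ 0.5893  0.0217 -0.0417] cost 0.088
board scene [ 0.5865  0.0218 -0.0444] cost 0.104
board top [ 0.5914  0.0215 -0.0462] cost 0.061
blank [ 0.5967 -0.3326  0.2074] cost 0.101
blank [ 0.5973 -0.3315  0.1989  0.003 ] cost 0.085
tray [0.4367 0.3165 0.0423] cost 0.15
holder [ 0.4361 -0.3241  0.0215] cost 0.123
holder top [ 0.4364 -0.325   0.0299] cost 0.162
holder scene [ 0.4363 -0.3229 -0.0005] cost 0.073
handle top [ 0.4384 -0.3149  0.073 ] cost 0.235
boot [ 0.6601  0.1109 -0.0845] cost 0.13
mate [0.4337 0.2738 0.0984] cost 0.11
```

View pics/ov1.png

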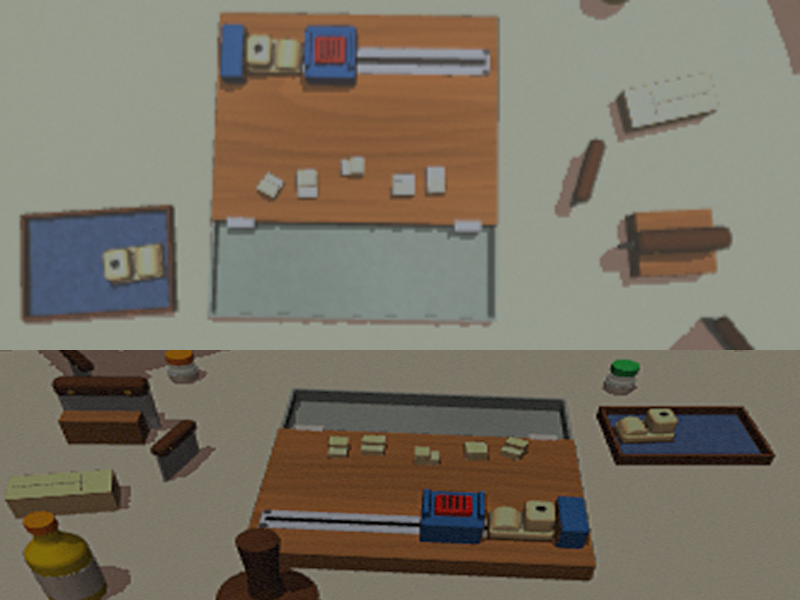

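Run:
```python
from h import *
import pickle
D=pickle.load(open("d.pkl","rb"))
t=lambda u,v,z:onz("top",(140+(v+.5)*.4-.5,170+(u+.5)*.4-.5),z)
s=lambda u,v,z:onz("scene",(140+(v-350+.5)*.6-.5,160+(u+.5)*.4125-.5),z)
bx=box(-120,120,-160,160,36,36)[::2]*[1,1,1] # (-,-)(-,+)(+,-)(+,+)
def rigid(W,L):
    W=np.array(W)[:,:2];L=np.array(L)[:,:2];a=W-W.mean(0);b=L-L.mean(0)
    th=np.arctan2((b[:,0]*a[:,1]-b[:,1]*a[:,0]).sum(),(a*b).sum()); c=W.mean(0)-Rz(th)[:2,:2]@L.mean(0)
    return c.round(4),th.round(4),np.abs(W-(L@Rz(th)[:2,:2].T+c)).max().round(4)
print("board top",rigid([t(497,222,.036),t(213,222,.036),t(499,16,.036),t(221,13,.036)],bx))
print("board sc",rigid([s(277,429,.036),s(582,438,.036),s(248,554,.036),s(594,567,.036)],bx))
tr=box(-60,60,-85,85,22,22)[::2]
print("tray",rigid([t(176,315,.022),t(24,322,.022),t(172,205,.022),t(20,213,.022)],tr))
# handle ends: dark handle
print("handle ends", t(628,241,.092),t(733,238,.092))
# scene handle: end points mid (53,385),(148,384)
print("handle sc", s(53,385,.095),s(149,385,.095))
print("pad",t(330,49,.086),s(453,503,.086))
o=np.array([.5893,.0217]);
for i in range(5):
    u,v=[(270,186),(307,184),(353,167),(403,185),(436,180)][i]; print("off",t(u,v,.055).round(4))
```

```text
board top (array([0.5914, 0.0196]), np.float64(-0.041), np.float64(0.0029))
board sc (array([0.5914, 0.0245]), np.float64(-0.0373), np.float64(0.0067))
tray (array([0.4359, 0.315 ]), np.float64(0.0287), np.float64(0.0024))
handle ends [ 0.4389692 -0.2636353  0.092    ] [ 0.43877587 -0.37429851  0.092     ]
handle sc [ 0.43916854 -0.37073105  0.095     ] [ 0.43493776 -0.2699044   0.095     ]
pad [0.65788446 0.04606478 0.086     ] [0.65635948 0.04605556 0.086     ]
off [0.5133 0.1171 0.055 ]
off [0.5143 0.0764 0.055 ]
off [0.5316 0.0253 0.055 ]
off [ 0.51   -0.0291  0.055 ]
off [ 0.5144 -0.0656  0.055 ]
```

```bash
cat >> h.py <<'E'
BO=np.array([.591,.0212,0]); TH=-.041
def W(x,y,z): return BO+Rz(TH)@(np.array([x,y,z])/1000)
def L(w): return (Rz(TH).T@(np.array(w)-BO)*1000).round(1)
def rot(yaw,pos):
    q=manip.read_joints(); best=None
    for a in(yaw,yaw+np.pi):
        s=planner.inverse_kinematics(pos,down(a))
        if s is not None and abs(s[5])<2.9:
            d=np.abs(np.array(s)-q).max()
            if best is None or d<best[0]: best=(d,down(a))
    return best[1]
def st(m=""): print(m,"t",round(manip.read_clock(),1),"tcp",np.round(manip.read_tcp_pos(),4),"brd",L(manip.read_tcp_pos()),"F",np.round(manip.read_contact_force(),1),"w",round(manip.read_gripper_width(),4))
E
python3 - <<'E'
from h import *
for n,rc in(("mallet",(110,356)),("glue",(118,426)),("small",(208,405))): print(n,onz("top",rc,.12 if n!="small" else .07),onz("top",rc,.19))
p=np.array([.6575,.047,.0]); up=p+[0,0,.30]
o=rot(TH+np.pi/2,up); manip.move_pose(up,o); jaws.gripper_close(10)
manip.move_l(p+[0,0,.105],rate=.3); st("above")
c=manip.move_l(p+[0,0,.080],rate=.03,force_limit=3); st(c)
E
```

```text
mallet [ 0.78046508 -0.10460661  0.12      ] [ 0.75352235 -0.09855714  0.19      ]
glue [ 0.75218873 -0.29088227  0.12      ] [ 0.72713961 -0.27235829  0.19      ]
small [ 0.51760796 -0.23049526  0.07      ] [ 0.50232792 -0.20680561  0.19      ]
above t 7.5 tcp [0.659  0.0472 0.1068] brd [ 66.9  28.7 106.8] F [0.7 0.2 0.4] w 0.0005
False t 8.5 tcp [0.6577 0.047  0.0802] brd [65.6 28.6 80.2] F [ 0.5 -0.  -1. ] w 0.0006
```

Run:
```python
from h import *
st(); print(np.round(manip.read_torque(),2))
a=cv2.resize(eyes.camera("scene")[200:270,300:420],(800,466),interpolation=2)
for n in("release_top","jaw_face"):
    for c in P:
        if c=="top":eyes.camera(c)
        print(n,c,[(round(d["p"],2),np.round(d["position"])) for d in models.landmark_of(c,n)[:2]])
cv2.imwrite("pics/p1.png",a)
```

```text
t 8.5 tcp [0.6577 0.047  0.0802] brd [65.6 28.6 80.2] F [ 0.5 -0.  -1. ] w 0.0006
[-0.08  0.18 -0.02]
release_top scene [(0.52, array([231., 349.]))]
release_top top [(0.49, array([158., 301.]))]
jaw_face scene [(0.77, array([248., 356.])), (0.4, array([287., 192.]))]
jaw_face top []
```

View pics/p1.png

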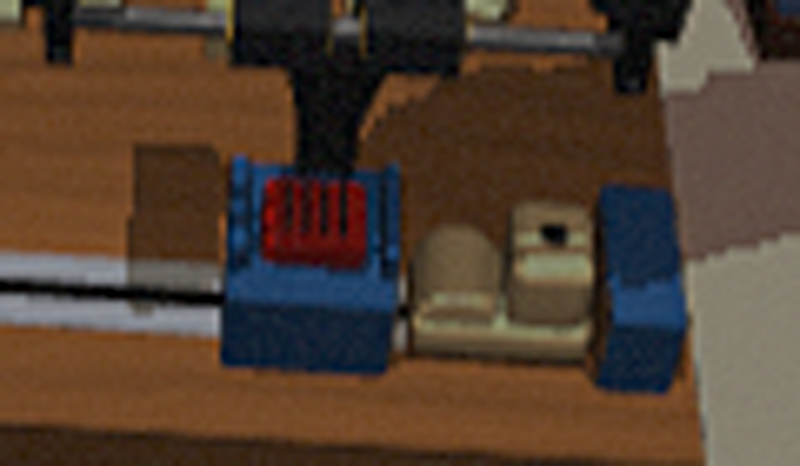

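Run:
```python
from h import *
for c in P: print(c,proj(c,[[.6577,.047,.0802],[.6577,.047,.0802+.05]]).round(1), P[c]["eye"], eyes.camera_params(c)["eye"])
for z in(.076,.08,.09,.1): print(onz("scene",(226.7,349),z))
a=cv2.resize(eyes.camera("top")[110:250,220:420],(800,560),interpolation=2)
cv2.imwrite("pics/p2.png",a)
```

```text
scene [[346.8 233.8]
 [348.6 218.3]] [ 1.20499572 -0.01983167  0.72146746] [ 1.20499572 -0.01983167  0.72146746]
top [[301.5 159.9]
 [300.3 155.1]] [ 0.37814244 -0.01427277  1.16527586] [ 0.37814244 -0.01427277  1.16527586]
[0.63305121 0.05308868 0.076     ]
[0.63659558 0.05263679 0.08      ]
[0.64545652 0.05150706 0.09      ]
[0.65431745 0.05037733 0.1       ]
```

View pics/p2.png

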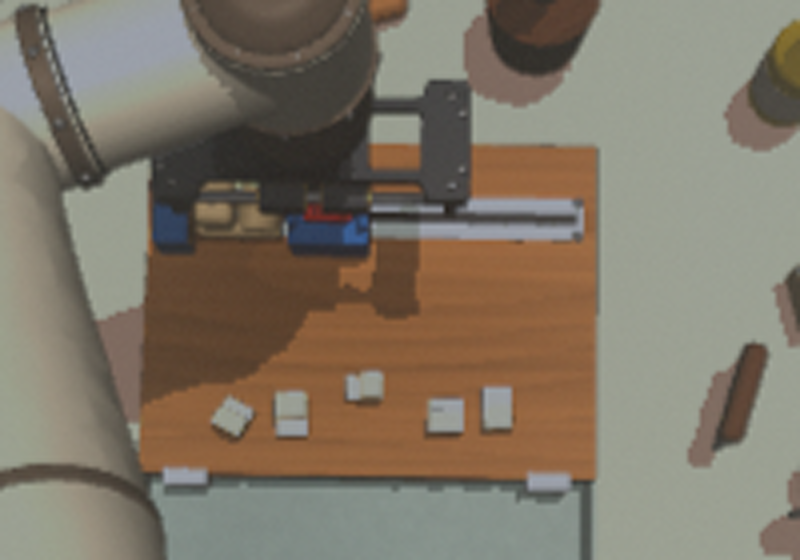

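The finger tip shows above the pad's far edge at scene (349,227), not on it. The true tip is higher than the reading says, so I descend carefully with a force stop.

Run:
```python
from h import *
p=np.array([.6575,.047,.0])
c=manip.move_l(p+[0,0,.058],rate=.02,force_limit=3); st(c)
print(np.round(manip.read_torque(),2))
cv2.imwrite("pics/p3.png",cv2.resize(eyes.camera("scene")[180:270,280:430],(800,480),interpolation=2))
```

```text
False t 10.1 tcp [0.6576 0.047  0.0582] brd [65.5 28.5 58.2] F [ 0.4 -0.3  0.9] w 0.0004
[-0.08  0.14 -0.  ]
```

View pics/p3.png

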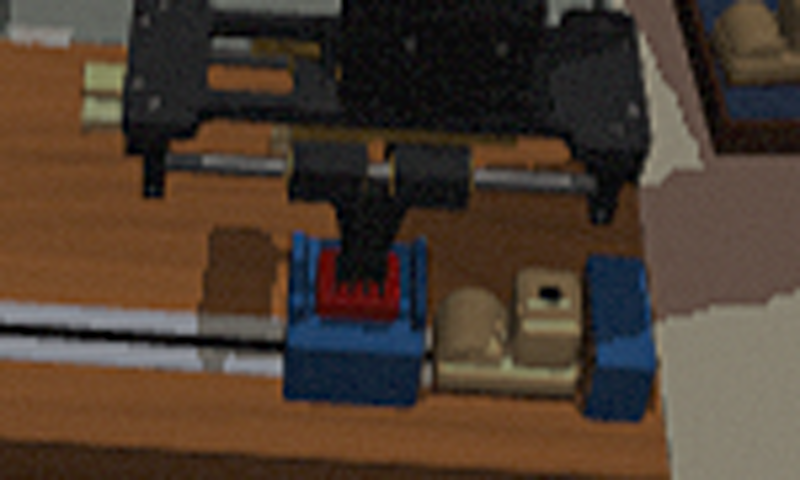

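Tip is now just above the pad, at crop (365,283). Reading and reality differ by roughly 25 mm, and the contact height will fix the offset.

Run:
```python
from h import *
p=np.array([.6575,.047,.0])
c=manip.move_l(p+[0,0,.046],rate=.02,force_limit=3); st(c)
print(np.round(manip.read_torque(),2))
```

```text
True t 10.7 tcp [0.6576 0.047  0.0482] brd [65.5 28.5 48.2] F [-0.2  1.1  3.6] w 0.0004
[ 0.09  0.37 -0.01]
```

Run:
```python
from h import *
p=np.array([.6575,.047,.0])
for z in(.0465,.045,.0435):
    c=manip.move_l(p+[0,0,z],rate=.02,force_limit=6); st(c)
    if c: break
cv2.imwrite("pics/p4.png",cv2.resize(eyes.camera("scene")[190:260,310:410],(800,560),interpolation=2))
```

```text
False t 10.9 tcp [0.6576 0.047  0.0472] brd [65.5 28.5 47.2] F [-1.4  0.7  5.2] w 0.0004
False t 11.2 tcp [0.6576 0.047  0.0458] brd [65.5 28.5 45.8] F [-2.  1.  5.] w 0.0006
False t 11.4 tcp [0.6576 0.047  0.0447] brd [65.5 28.5 44.7] F [-1.7  0.   7.4] w 0.0006
```

View pics/p4.png

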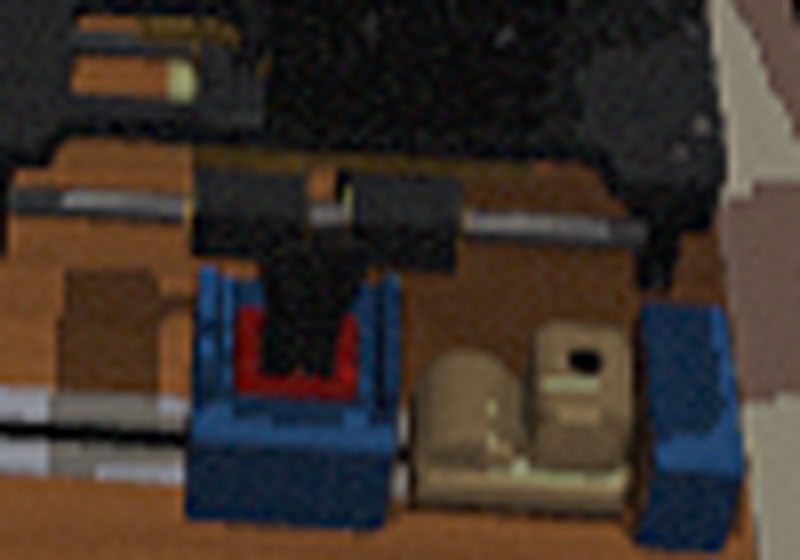

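The finger is now on the red pad and pressing it, with the tip at crop (300,375). The true tip is about 37 mm above the reading. Sliding the jaw to its end stop.

Run:
```python
from h import *
p=manip.read_tcp_pos(); p=np.array([.6575,.047,.0435])
d=Rz(TH)@np.array([0,-1,0])
c=manip.move_l(p+d*.165,rate=.06,force_limit=11); st(c)
q=np.array(manip.read_tcp_pos())
manip.move_l([q[0],q[1],.10],rate=.1); st()
jaws.open_gripper()
for c in P: eyes.camera(c)
a,b=models.landmark_of("scene","release_top"),models.landmark_of("top","release_top")
print([(x["p"],np.round(x["position"],1)) for x in a+b]); 
if a and b: print(tri(a[0]["position"],b[0]["position"]))
cv2.imwrite("pics/p5.png",np.vstack([eyes.camera("scene")[150:310,190:450].repeat(2,0).repeat(2,1)]))
```

```text
True t 13.5 tcp [ 0.6534 -0.0881  0.0451] brd [  66.9 -106.7   45.1] F [-0.9  2.4  3.7] w 0.0005
 t 14.2 tcp [ 0.6526 -0.0882  0.0991] brd [  66.1 -106.8   99.1] F [ 0.1 -0.4 -0.6] w 0.0006
[(0.69, array([228.3, 293.7])), (0.23, array([232.1, 331.9])), (0.43, array([159.4, 347.1]))]
(array([ 0.65295115, -0.07350589,  0.08866445]), np.float64(0.005523734607756484))
```

View pics/p5.png

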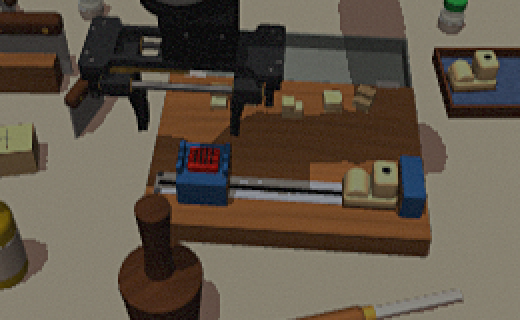

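Run:
```python
from h import *
d=Rz(TH)@np.array([0,1,0])*.05; q=np.array([.6526,-.0882,0])
for z in(.1,.12,.136,.15): print(z,proj("scene",[q+d+[0,0,z],q-d+[0,0,z]]).round(1).tolist())
# touch clear board area with open fingers: board (0,40), closing along board y
u=np.concatenate([W(0,20,0)[:2],[.10]]); o=rot(TH+np.pi/2,u)
manip.move_l(u,o,rate=.25); st()
c=manip.move_l([u[0],u[1],-.012],rate=.05,force_limit=4); st(c)
manip.move_l([u[0],u[1],.1],rate=.3)
```

```text
0.1 [[308.0, 225.8], [262.0, 223.1]]
0.12 [[308.0, 219.5], [261.2, 216.9]]
0.136 [[308.1, 214.3], [260.6, 211.7]]
0.15 [[308.1, 209.7], [260.0, 207.0]]
 t 16.7 tcp [0.5922 0.041  0.1002] brd [  0.4  19.8 100.2] F [0.3 0.1 0.4] w 0.087
True t 18.4 tcp [0.5918 0.0412 0.0008] brd [-0.  20.   0.8] F [-1.5  0.3  4.3] w 0.0872
```

True height ≈ reading + 36 mm, confirmed by two contacts, so I use that offset from here. Now the boot.

```bash
cat >> h.py <<'E'
ZO=.036
def T(p,dz=0): return np.array([p[0],p[1],p[2]+dz-ZO])   # true tip -> command
E
python3 - <<'E'
from h import *
g=W(65.4,106,56); o=rot(TH,T(g,.12))
manip.move_pose(T(g,.12),o); manip.move_l(T(g,.03),rate=.25)
c=manip.move_l(T(g),rate=.06,force_limit=6); st(c)
jaws.gripper_close(20); st("closed")
manip.move_l(T(g,.14),rate=.15); st("lift")
k=np.array([.4359,.315,0])+Rz(.03)@[0,.042+.014,.025]
o=rot(.03,T(k,.15)); manip.move_pose(T(k,.15),o)
manip.move_l(T(k,.025),rate=.25); c=manip.move_l(T(k,-.006),rate=.03,force_limit=4); st(c)
jaws.open_gripper(); manip.move_l(T(k,.15),rate=.3); st()
m={}
for c in P: eyes.camera(c)
for n in("boot","offcut1"):
  for c in P: print(n,c,[(round(d["p"],2),np.round(d["position"]).tolist(),int(d["pixels"].sum())) for d in models.outline_of(c,n)[:6]])
E
```

```text
False t 21.4 tcp [0.6608 0.1244 0.0198] brd [ 65.5 106.   19.8] F [ 0.4  1.3 -0.3] w 0.0871
closed t 22.3 tcp [0.6607 0.1244 0.02  ] brd [ 65.4 106.   20. ] F [-0.7 -0.1 -0.2] w 0.0339
lift t 23.4 tcp [0.6599 0.1242 0.1586] brd [ 64.6 105.8 158.6] F [ 0.5 -0.1 -0.2] w 0.0339
True t 26.1 tcp [ 0.434   0.3707 -0.0113] brd [-171.2  342.8  -11.3] F [-0.5  0.7  3. ] w 0.0339
 t 27.9 tcp [0.4339 0.3708 0.1394] brd [-171.3  342.9  139.4] F [ 0.3  0.2 -0.3] w 0.087
boot scene [(0.84, [187.0, 460.0], 459)]
boot top [(0.69, [247.0, 194.0], 344)]
offcut1 scene [(0.72, [228.0, 292.0], 197), (0.58, [203.0, 336.0], 111), (0.42, [201.0, 352.0], 99)]
offcut1 top [(0.64, [206.0, 310.0], 54), (0.47, [201.0, 275.0], 64)]
```

Run:
```python
from h import *
a=cv2.resize(eyes.camera("top")[140:280,170:490],(800,350),interpolation=2);b=cv2.resize(eyes.camera("scene")[150:275,160:490],(800,250),interpolation=2)
cv2.imwrite("pics/p6.png",np.vstack([a,b]))
```

View pics/p6.png

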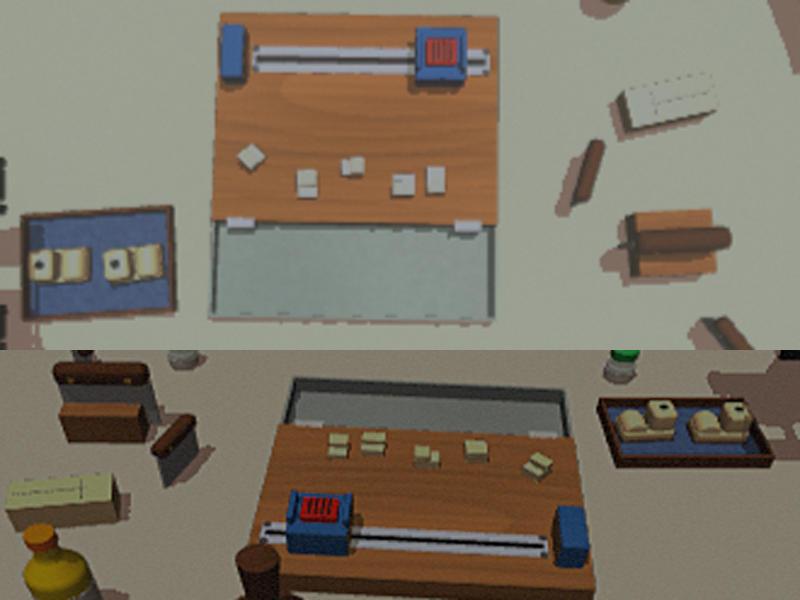

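Boot stands beside its mate. The left offcut has been knocked to top-crop (251,156), and the jaw is at the end stop. Now the scraper.

Run:
```python
from h import *
t=lambda u,v,z:onz("top",(140+(v+.5)*.4-.5,170+(u+.5)*.4-.5),z)
print("off",L(t(251,156,.055)))
g=np.array([.4375,-.3195,.075]); o=rot(.02,T(g,.15))
manip.move_pose(T([.45,.0,.3]),rot(.02,T([.45,.0,.3])))
manip.move_pose(T(g,.13),rot(.02,T(g,.13))); manip.move_l(T(g,.04),rate=.25)
c=manip.move_l(T(g),rate=.06,force_limit=6); st(c)
jaws.gripper_close(15); st("closed"); print(np.round(manip.read_torque(),2))
```

```text
off [-48.4 114.6  55. ]
False t 33.2 tcp [ 0.4378 -0.3197  0.0391] brd [-139.1 -346.8   39.1] F [-0.6  0.5  0.2] w 0.0869
closed t 34.2 tcp [ 0.4375 -0.3195  0.039 ] brd [-139.4 -346.7   39. ] F [ 0.6  1.  -0.6] w 0.0239
[-0.04  0.06  0.03]
```

Run:
```python
from h import *
jaws.gripper_close(45); st("grip")
g=np.array([.4375,-.3195,.075])
manip.move_l(T(g,.12),rate=.12); st("lifted")
a=T(W(0,112,190)); manip.move_pose(a,rot(TH,a))
zc=None
for i,y in enumerate((112,42,-10,-75)):
    if zc is None:
        manip.move_l(T(W(0,y,118)),rate=.25); c=manip.move_l(T(W(0,y,100)),rate=.02,force_limit=4); st(("touch",c))
        zc=manip.read_tcp_pos()[2]+ZO+.0015
    p=W(0,y,0); p[2]=zc
    manip.move_l(T(p),rate=.15)
    q=W(-138,y,0); q[2]=zc
    c=manip.move_l(T(q),rate=.12,force_limit=15); st(("sweep",y,c))
    q[2]+=.05; manip.move_l(T(q),rate=.3)
    if i<3:
        n=W(0,(112,42,-10,-75)[i+1],0); n[2]=zc+.05; manip.move_l(T(n),rate=.35)
st("end")
q=T(np.array([.42,-.1,.25])); manip.move_pose(q,rot(TH,q))
a=cv2.resize(eyes.camera("top")[140:280,170:490],(800,350),interpolation=2);b=cv2.resize(eyes.camera("scene")[150:275,160:490],(800,250),interpolation=2)
cv2.imwrite("pics/p7.png",np.vstack([a,b]))
```

```text
grip t 34.4 tcp [ 0.4375 -0.3195  0.039 ] brd [-139.4 -346.7   39. ] F [ 0.2 -0.3 -0.4] w 0.0239
lifted t 35.6 tcp [ 0.4369 -0.3191  0.1581] brd [-140.1 -346.4  158.1] F [-0.5  0.8 -2.3] w 0.0234
('touch', True) t 38.4 tcp [0.5956 0.1331 0.069 ] brd [ -0. 112.  69.] F [-0.3  0.3  4.6] w 0.0239
('sweep', 112, False) t 40.0 tcp [0.4584 0.139  0.0705] brd [-137.3  112.3   70.5] F [-0.1 -0.4 -1.5] w 0.0237
('sweep', 42, False) t 42.7 tcp [0.4556 0.069  0.0706] brd [-137.3   42.2   70.6] F [ 0.3  0.5 -1.4] w 0.0235
('sweep', -10, False) t 45.3 tcp [0.4535 0.017  0.0706] brd [-137.2   -9.8   70.6] F [-0.7 -0.6 -1.7] w 0.0236
('sweep', -75, False) t 48.0 tcp [ 0.4509 -0.048   0.0706] brd [-137.1  -74.9   70.6] F [-0.   0.7 -1.8] w 0.0236
end t 48.3 tcp [ 0.4518 -0.0477  0.1219] brd [-136.3  -74.6  121.9] F [-0.6 -0.6 -0.9] w 0.0234
```

View pics/p7.png

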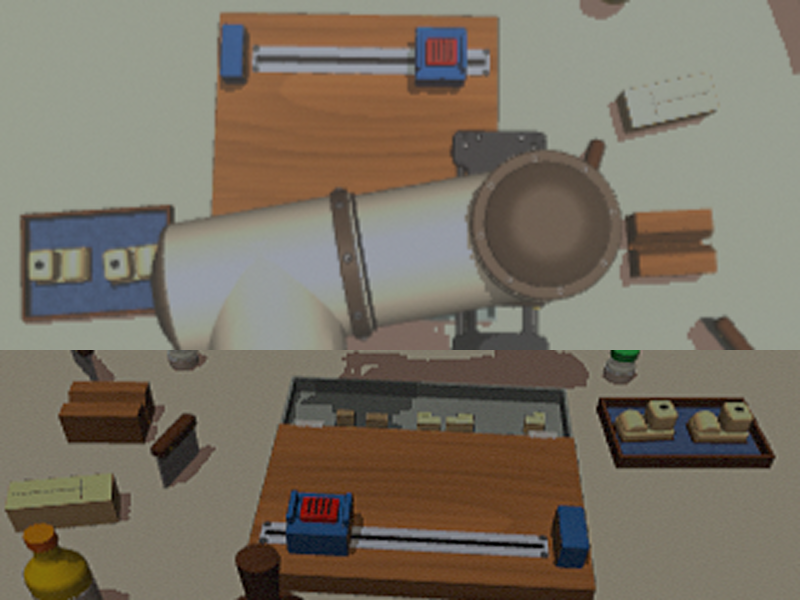

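All five offcuts lie in the chip tray, at scene-crop row ~420. The board is clear and the holder slot is open. Returning the scraper.

Run:
```python
from h import *
g=np.array([.4375,-.3195,.075])
o=rot(.02,T(g,.12)); manip.move_pose(T(g,.12),o)
manip.move_l(T(g,.05),rate=.2); st()
c=manip.move_l(T(g,.001),rate=.04,force_limit=8); st(c)
```

```text
t 50.4 tcp [ 0.4387 -0.319   0.0902] brd [-138.2 -346.2   90.2] F [ 0.5 -0.3 -0.6] w 0.0234
False t 51.7 tcp [ 0.4378 -0.3196  0.0403] brd [-139.2 -346.8   40.3] F [-0.7  0.2 -1. ] w 0.0234
```

Run:
```python
from h import *
jaws.open_gripper(); g=np.array([.4375,-.3195,.075])
manip.move_l(T(g,.1),rate=.2); q=T([.42,.0,.3]); manip.move_pose(q,rot(.02,q)); st()
for c in P: eyes.camera(c)
m={c:models.outline_of(c,"blank")[0]["pixels"].astype(np.float32) for c in P}
bb=[box(-22,22,-50,50,0,44)]
print(fit(m,bb,(.597,-.332,.2)),fit(m,bb,(.597,-.332,.2,0)))
for c in m: print(c,m[c].sum(),fit({c:m[c]},bb,(.597,-.332,.2)))
cv2.imwrite("pics/p8.png",np.vstack([cv2.resize(eyes.camera("top")[150:300,370:500],(800,400),interpolation=2)[:, :400*2],cv2.resize(eyes.camera("scene")[150:260,150:260*2],(800,200),interpolation=2)]))
```

```text
t 54.9 tcp [ 0.4199 -0.0005  0.2632] brd [-170.1  -28.7  263.2] F [-0.5 -0.7 -0.2] w 0.0873
(array([ 0.59723798, -0.33338106,  0.19873344]), np.float64(0.08256340026855469)) (array([ 0.59762259, -0.33258909,  0.18575221,  0.00355861]), np.float64(0.06147420406341553))
scene 1122.0 (array([ 0.59370777, -0.33384548,  0.17416827]), np.float64(0.06489968299865723))
top 670.0 (array([ 0.59843685, -0.3340255 ,  0.1825322 ]), np.float64(0.04589718580245972))
```

View pics/p8.png

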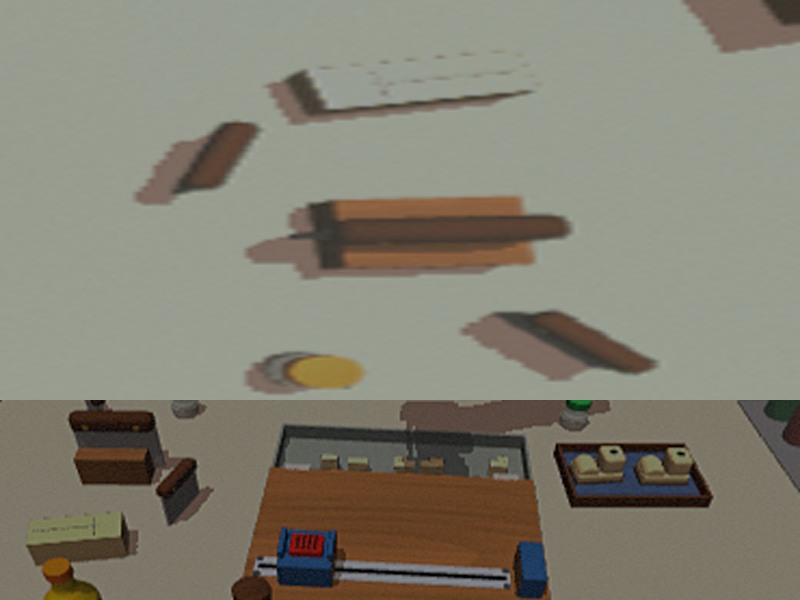

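Scraper is back upright in the holder, at crop (440,230). Blank is unmoved at (.597,-.333) with yaw 0.19. Now moving the blank.

Run:
```python
from h import *
b=np.array([.5970,-.3333,.012]); ya=.186
q=T(b,.16); manip.move_pose(q,rot(ya,q)); manip.move_l(T(b,.05),rate=.3)
c=manip.move_l(T(b),rate=.06,force_limit=6); st(c)
jaws.gripper_close(30); st("closed")
manip.move_l(T(b,.17),rate=.15); st("lift")
q=T([.53,-.03,.22]); manip.move_pose(q,rot(TH,q))
k=W(65,70,48); q=T(k,.11); manip.move_l(q,rot(TH,q),rate=.25)
manip.move_l(T(k,.02),rate=.2); c=manip.move_l(T(k,-.006),rate=.03,force_limit=4); st(c)
jaws.open_gripper(); manip.move_l(T(k,.13),rate=.25)
q=T([.42,-.1,.3]); manip.move_pose(q,rot(TH,q)); st()
for c in P: eyes.camera(c)
m={}
for c in P:
    o=models.outline_of(c,"blank"); print(c,[(round(d["p"],2),np.round(d["position"]).tolist(),int(d["pixels"].sum())) for d in o[:3]])
    if o:m[c]=o[0]["pixels"].astype(np.float32)
for mm in [m]+[{c:m[c]} for c in m]:
    x,f=fit(mm,[box(-22,22,-50,50,0,44)],(k[0],k[1],TH),z=.036); print(L([x[0],x[1],0]),x[2]-TH,f)
cv2.imwrite("pics/p9.png",cv2.resize(eyes.camera("top")[130:290,240:390],(560,600),interpolation=2))
```

```text
False t 58.2 tcp [ 0.5974 -0.3335 -0.0236] brd [  20.9 -354.1  -23.6] F [ 0.4 -0.7  0.5] w 0.0872
closed t 59.0 tcp [ 0.5971 -0.3333 -0.024 ] brd [  20.6 -354.   -24. ] F [0.7 0.3 0.4] w 0.0436
lift t 60.2 tcp [ 0.5963 -0.3329  0.1446] brd [  19.8 -353.6  144.6] F [-0.  -0.  -0.7] w 0.0438
True t 63.6 tcp [0.6585 0.0884 0.0119] brd [64.7 69.9 11.9] F [-0.6  0.4  4.4] w 0.0437
 t 66.5 tcp [ 0.4206 -0.0997  0.2634] brd [-165.3 -127.8  263.4] F [ 0.9 -0.6  1.1] w 0.0873
scene [(0.91, [238.0, 364.0], 1221), (0.59, [236.0, 294.0], 860)]
top [(0.83, [161.0, 286.0], 682)]
[64.  69.8  0. ] 0.010293872241089887 0.0669274628162384
[61.5 69.9  0. ] 0.00011634187999788603 0.058297932147979736
[64.4 69.1  0. ] 0.016500934292095995 0.046594977378845215
```

View pics/p9.png

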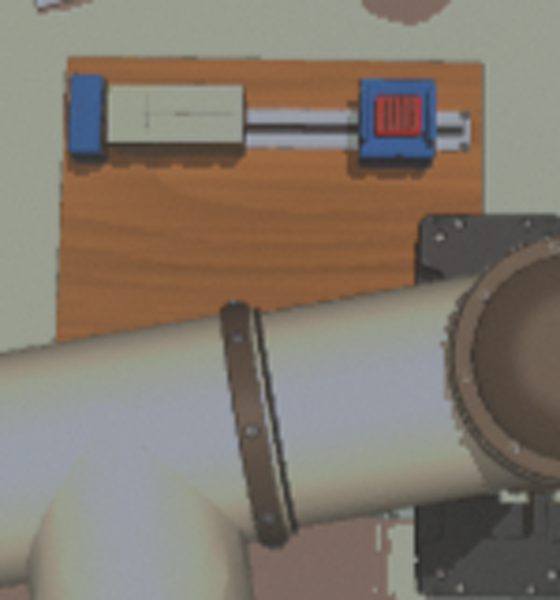

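The blank lies centred between the jaws, at crop (175,115), with a small gap to the fixed jaw. Closing the jaw.

Run:
```python
from h import *
jaws.gripper_close(10)
p=W(65,-88,0); q=p+[0,0,.15]; o=rot(TH+np.pi/2,q); manip.move_pose(q,o)
manip.move_l(p+[0,0,.062],rate=.25); c=manip.move_l(p+[0,0,.046],rate=.02,force_limit=3); st(("pad",c))
c=manip.move_l(p+[0,0,.0432],rate=.02,force_limit=8); st(("press",c))
d=Rz(TH)@np.array([0,1,0]); z=.0432
c=manip.move_l(p+[0,0,z]+d*.125,rate=.06,force_limit=13); st(("slide",c))
q=np.array(manip.read_tcp_pos()); manip.wait(.3); st()
e=manip.move_l([q[0],q[1],.1],rate=.06); st()
q=T([.42,-.1,.3]); manip.move_pose(q,rot(TH,q)); jaws.open_gripper()
for c in P: eyes.camera(c)
for n in("release_top","jaw_face"):
    a,b=models.landmark_of("scene",n),models.landmark_of("top",n)
    if a and b: X,er=tri(a[0]["position"],b[0]["position"]); print(n,X,L(X),er)
a=cv2.resize(eyes.camera("top")[130:290,170:490],(800,340),interpolation=2);b=cv2.resize(eyes.camera("scene")[150:280,160:490],(800,260),interpolation=2)
cv2.imwrite("pics/p10.png",np.vstack([a,b]))
```

```text
('pad', True) t 70.8 tcp [ 0.6524 -0.0694  0.0481] brd [ 65.1 -88.   48.1] F [-0.8  0.5  4.1] w 0.0005
('press', True) t 71.1 tcp [ 0.6524 -0.0694  0.0451] brd [ 65.1 -88.   45.1] F [-1.5  0.8  5.8] w 0.0005
('slide', True) t 72.6 tcp [0.6569 0.0272 0.0449] brd [65.6  8.7 44.9] F [ 0.6 -1.9  3.2] w 0.0003
 t 72.9 tcp [0.6569 0.0273 0.0449] brd [65.6  8.8 44.9] F [ 0.5 -3.1  2.5] w 0.0004
 t 74.0 tcp [0.6565 0.0272 0.0995] brd [65.2  8.6 99.5] F [0.1 0.2 0.2] w 0.0002
release_top [0.65461763 0.01899164 0.09239118] [63.7  0.4 92.4] 0.0054708856886194115
jaw_face [0.65646203 0.04267143 0.03291414] [64.5 24.1 32.9] 0.0025918977935451767
```

View pics/p10.png

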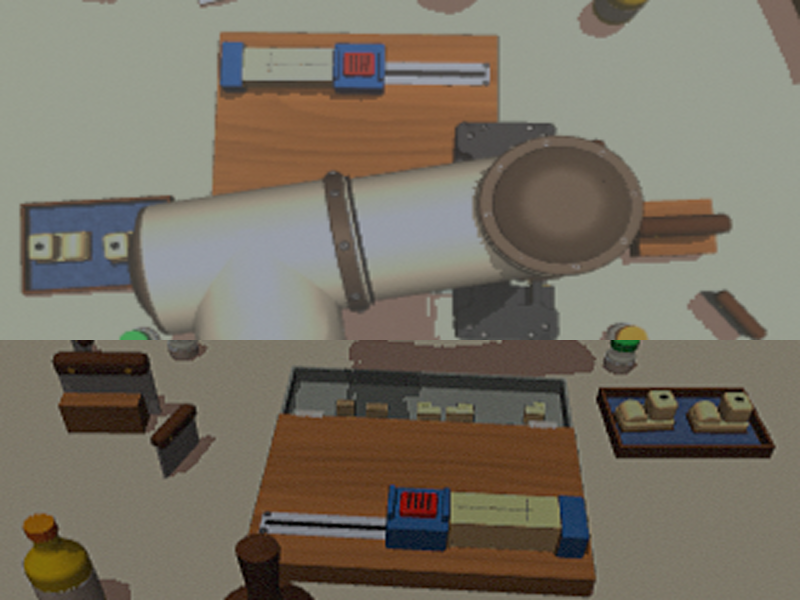

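The blank sits between the jaws and everything else is in place. To be sure the stop was snug and not a bump, I press again and push slowly.

Run:
```python
from h import *
jaws.gripper_close(10)
p=W(65,3,0); q=p+[0,0,.15]; o=rot(TH+np.pi/2,q); manip.move_pose(q,o)
manip.move_l(p+[0,0,.062],rate=.25); c=manip.move_l(p+[0,0,.046],rate=.02,force_limit=3); st(("pad",c))
c=manip.move_l(p+[0,0,.0432],rate=.02,force_limit=8); st(("press",c))
d=Rz(TH)@np.array([0,1,0])
for s in(.006,.012,.018):
    c=manip.move_l(p+[0,0,.0432]+d*s,rate=.02,force_limit=12); st(("slide",s,c))
    if c: break
q=np.array(manip.read_tcp_pos())
manip.move_l([q[0],q[1],.1],rate=.06); st()
q=T([.36,-.25,.32]); manip.move_pose(q,rot(TH,q)); jaws.open_gripper()
a=cv2.resize(eyes.camera("top")[140:185,245:375],(800,277),interpolation=2);b=cv2.resize(eyes.camera("scene")[205:275,260:415],(700,316),interpolation=2)
cv2.imwrite("pics/p11.png",np.vstack([a,np.pad(b,((0,0),(0,100),(0,0)))]))
```

```text
('pad', True) t 81.4 tcp [0.6562 0.0216 0.0481] brd [65.1  3.  48.1] F [-0.2  0.5  3.9] w 0.0008
('press', True) t 81.7 tcp [0.6561 0.0215 0.0451] brd [65.1  2.9 45.1] F [-2.4 -0.2  6.1] w 0.0004
('slide', 0.006, False) t 82.1 tcp [0.6568 0.026  0.0447] brd [65.6  7.5 44.7] F [-1.3 -4.   7. ] w 0.0001
('slide', 0.012, True) t 82.4 tcp [0.6569 0.0271 0.0452] brd [65.6  8.6 45.2] F [-2.  -1.   5.4] w 0.0007
 t 83.5 tcp [0.6565 0.0271 0.0995] brd [65.2  8.5 99.5] F [ 0.4 -0.7 -0.1] w 0.0007
```

View pics/p11.png

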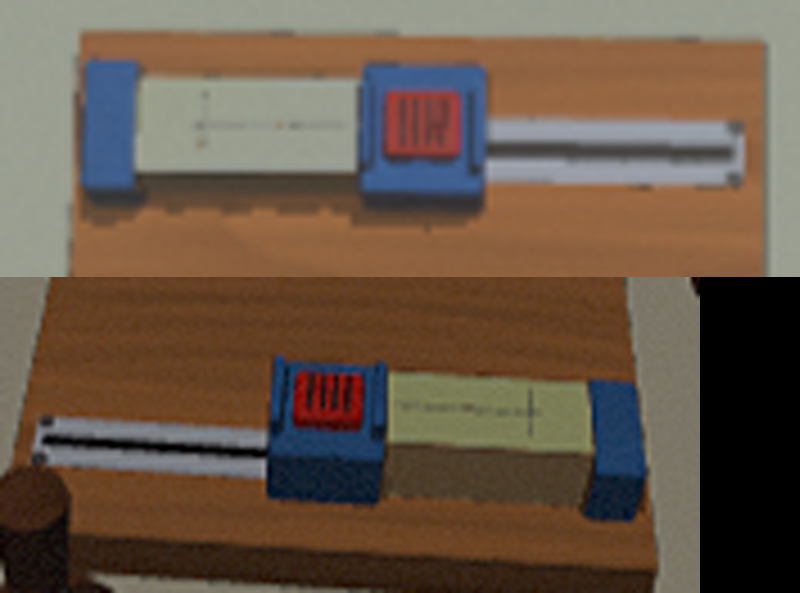

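The jaw stopped at the same place (8.6 mm), and no gap shows on either side of the blank. The release is up. Handing in.

```bash
python3 -c "
from station import manip
print(manip.read_clock(),manip.hand_in())"
```

```text
the job is handed in; nothing more can be done
86.7333 None
```

The job is done and handed in at 86.7 s: the boot is in the work tray with its mate, all five offcuts are in the chip tray, the scraper is back upright in its holder, and the fresh blank is clamped snug with the release up; the hand-in call gave no verdict.

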